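# Unlock the reagent box padlock and hold it up open

## Robot

A 7-joint arm with a two-finger parallel gripper is mounted at the origin on the work surface. World frame = base frame: x ahead of the robot, y to its left, z up, the work surface at z = 0. Lengths are in m, angles in degrees, forces in N, time in s.
With the tool pointing down it reaches from about 0.425 to 0.875 m from the base axis. Payload 4.7 kg.
Tool frame: the origin (TCP) lies between the finger pads; the fingertips stand 11 mm ahead of it and the grasp point (between the pads) lies 8 mm behind it (env.tcp_to_tips is the distance from the TCP to the fingertips, in m); z points along the fingers, y is the line along which they close (so a half turn about z gives the same grasp; the last joint's range is limited). The gripper opens to 87 mm and grips with 3 to 60 N. Pads are 19 mm wide; open, the fingers measure 117 mm over their backs; the gripper's body (75 mm by 190 mm) begins 51 mm behind the grasp point.
Start: joints at [-70.124, 18.392, -4.016, 83.108, 1.295, 78.541, -3.26], TCP at [0.212, 0.614, 0.234] pointing down, gripper open.
Joint ranges: [-163.93, 163.93], [-17.29, 119.83], [-79.2, 71.16], [3.27, 140.29], [-89.18, 269.18], [5.43, 117.66], [-154.24, 154.24]. Speed limits (degrees/s): [147.25, 147.25, 180, 180, 180, 180, 180].

## Interface

Orientations are given as [roll, pitch, yaw] about the fixed x, y, z axes, in that order (R = Rz(yaw) Ry(pitch) Rx(roll)).
In Python, from cell import env, viewer gives the robot as it stands.
- The arm moves only by the tool step_arm, never from a script. Its arguments are lists of equal length, an entry for each row: "delta_pos": the shift along the tool's x, y, z in units of 0.2 m (1.0 is 0.2 m), a list of three; "rot": the turn, a rotation vector about the tool's x, y, z in units of 1.5 rad (1.0 is 1.5 rad), a list of three; "gripper": the gripper command: -1 is shut, 1 is fully open, values between are in proportion. A call has 1 to 20 rows; each row is the pose to reach, as a shift and turn from the pose commanded when the call began, along the tool's axes at that moment; what a row does not reach only later rows make up. A row lasts 1/8 s, in which the tool goes at most 62.5 mm and 10.7 degrees, less where a joint would pass 70% of its speed; a pose out of reach is approached as far as the arm can. A call with a number of a shift or a turn outside -1 to 1 is refused whole. A call with a gripper value outside its range is refused whole. The fingers move at their own pace and stop on an object; "squeeze" is the grip in N (left out, the last holds). Time passes only in rows, so rows that repeat a pose let the fingers close. It gives the time, the measured TCP pose, the force, the opening and the grip force at its end, in the units of the state.
- env.get_obs(): the state, without advancing time (a new reading comes with each control period).
- viewer.read_camera(name): name is "scene" or "side" or "wrist"; returns a dict with "img" (480x640x3 uint8, red, green, blue), "fx", "fy", "cx", "cy" (pixels), "dist" ([k1, k2, p1, p2, k3] as OpenCV has them; the pictures are not rectified), "pose" (4x4, takes a point from camera to world coordinates). Camera axes: x right, y down, z forward; pixel columns grow to the right and rows downward; lengths in m; the calibration is good to about 2 mm. A picture is of the moment at which its call begins. There is no depth.
- env.sign_off(): hands the job in; it is judged then, once.
The state is a dict: "time_s": time; "qpos": joint angles; "joint_velocities": joint speeds; "effort": joint torques, N m; "tool_pos": TCP position; "tool_rot": TCP orientation; "force": force on the tool from outside, world axes, zero at the start; "wrist_torque": the same for the moment, N m; "grip_width": finger opening in m; "grasp_force": force on a finger pad.
Only numpy, scipy, OpenCV 4.12 (cv2) and the standard library are available. Lean on these libraries where they do the work, as an engineer would, in place of code of your own. Each camera call takes 0.05 s, during which the arm holds its last target. There are 200 camera calls.

## Task

The dial padlock on the lid of the steel reagent box has been left on its last number: turn the dial, click by click, until its white line stands at the red mark beside the shackle, then pull the case back against the staple so that the shackle comes right out. Slide the open lock forward until the staple sits in the gap between the shackle's short end and the case, lift it off the hasp, and finish while holding it gripped, still open and dial up, a good hand's breadth (10 cm or more) above the lid, so that a colleague can take it. Leave the pots, bottles, dish, jar and rack where they stand.

Things in the scene. Friction and masses are not known exactly. Their poses are not given: they have to be found in the camera images.
- padlock: Dial padlock lying flat on the box lid, dial up, not fixed, 0.3 kg. Steel case 54 x 54 x 24 mm. Origin: centre of the case's underside; +z up, +x towards the shackle, y across the case, whose sides at y = +-27 mm can be gripped from above. It can shift 10 mm along x, a few mm and 10 degrees otherwise; the staple holds it while the dial is turned. Pull and slide it square to the box, or the short end catches on the staple.
- red_mark (a point): Red index mark, 7 x 5.5 mm, on the case's top face beside the dial, on the shackle side (at x = 23 mm, y = 0, z = 24 mm of the padlock).
- dial (a joint): Dial angle (rad), growing anticlockwise seen from above; 0 = white line at the red mark, lock free. Starts 0.85 to 2.3, so the short way is clockwise. Clicks into a notch every 0.524 rad (30 degrees; 0 is one), 0.04 N m to pass a click; let go, it springs to the nearest notch. The shackle is free only within 0.2 rad of 0.
- dial_top (a point): Centre of the dial's top face. The dial is a black knurled knob, 38 mm across and 13 mm high, on the middle of the case's top face (24 to 37 mm above the padlock's underside).
- dial_line (a point): Outer part of the white line (15 x 3.4 mm, radial) on top of the dial, 16.5 mm from the dial's axis.
- shackle (a joint): How far the shackle is out of the case (m): 0 shut, 0.020 fully out (stop). Blocked unless the dial is at 0. Slides along the padlock's x, stiffly (about 3 N, plus lock friction), and stays where left; it does not swivel.
- shackle_bow (a point): Middle of the bar at the far end of the shackle's bow; moves with the shackle. Shackle: 7 mm round bar at z = 12 mm of the padlock, legs along x at y = -14 (long) and +14 mm (short), leaving the case at x = 27 mm; shut, the bow's inside is at x = 56.5 mm, fully out at 76.5 mm.
- short_end (a point): Free end of the shackle's short leg; moves with the shackle. Shut, it is 5 mm inside the case; fully out, it stands 15 mm off the case (gap from x = 27 to 42 mm of the padlock, wide enough for the staple).
- staple (a point): Hasp staple, fixed on the lid: upright hoop of 6 mm bar, posts 23 mm apart (centres) along the box's y, top 25 mm above this point, which lies midway between the posts at the height of the padlock's underside. The short leg passes through the hoop along the box's x; the -y post stands between the legs and stops the bow when the case is pulled back (-x).
- reagent_box: Grey-blue steel box 260 (x) x 300 (y) x 90 mm high, bolted down, lid in two leaves. Origin: centre of underside; x points away from the robot (yaw varies within 0.35 rad; the padlock's x agrees within 10 degrees). Staple at x = y = 0. Behind it (+x) the flat hasp strap (3 mm) and its hinge (7 mm high, x = 69 mm); before it a rubber pad, 3 mm thick, x = -116 to -8 mm.
- pot_a: Specimen pot with yellow lid, 67 mm across, 43 mm high, standing on the box lid at its left back. Origin: underside centre. Leave alone.
- petri_dish: Closed petri dish, 63 mm across, 18 mm high, lying on the box lid at its right side. Origin: underside centre. Leave alone.
- pot_b: Second yellow-lidded specimen pot on the bench, 67 mm across, 43 mm high. Leave alone.
- jar: Glass jar with metal lid on the bench, 75 mm across, 54 mm high. Leave alone.
- wash_bottle: White wash bottle with green cap and spout, 74 mm across, 220 mm high, on the bench. Leave alone.
- reagent_bottle: Glass bottle with blue cap, 68 mm across, 148 mm high, on the bench. Leave alone.
- tube_rack: Blue rack of capped micro tubes, 60 x 130 x 49 mm, at the right front of the bench. Leave alone.

How it is judged (in metres and radians):
On the way, in this order (a step that is already met when the one before it is completed fails the run):
1. the dial is turned to the red mark (within 0.2 rad) (value of joint dial between -0.2 and 0.2 rad), for 0.2 s.
2. the shackle is pulled out, 17 mm or more, while the lock is still on the hasp (value of joint shackle above 0.017 m and z of padlock in the frame of reagent_box below 0.115 m), for 0.1 s.
At the end, for the whole second after the job is handed in: The padlock is off the hasp and held still in the fingers (grip over 1 N, speed under 30 mm/s, touching no part of the box), its underside at least 95 mm above the lid, dial up within 0.35 rad, its shackle still at least 12 mm out (z of padlock in the frame of reagent_box above 0.185 m and value of joint shackle above 0.012 m and angle between padlock's own z axis and vertical below 0.35 rad and contact force between the fingers and padlock above 1 N and contact force between padlock and reagent_box below 0.1 N and linear speed of padlock below 0.03 m/s); the arm keeps its last pose, push and grip.
It fails at once if a bystander is shoved more than 25 mm or tipped over (distance of any of pot_a, pot_b, petri_dish, jar, wash_bottle, reagent_bottle, tube_rack from where it was at the start of the episode above 0.025 m or angle between any of pot_a, pot_b, petri_dish, jar, wash_bottle, reagent_bottle, tube_rack's own z axis and vertical above 0.4 rad).
It also fails if it takes over 64 s, if anything falls off the work surface, if the arm or the gripper's body presses on something with over 40 N, if the wrist force passes 120 N, or if a joint passes its speed limit or range.

## Working session

There is one attempt and no reset: what is moved stays moved. The work goes in short steps, Python scripts to look and compute and a tool call to move; the robot and the scene stay as the last step left them, time stands still between calls to the robot, and variables do not carry over. Pictures are saved under pics/ and viewed, at most 10 in all, crops included, and the job is handed in when it is done.

Besides the shell and the picture viewer there is one more tool, called after ">>>" as a command line: name --argument value ..., lists and objects as JSON in quotes. step_arm: Moves the arm, as the interface text tells. Shifts and turns lie within -1 to 1; 1 stands for 0.2 m of shift or 1.5 rad of turn. Its arguments: {"type":"object","properties":{"delta_pos":{"type":"array"},"rot":{"type":"array"},"gripper":{"type":"array"},"squeeze":{"type":"number"}},"required":["delta_pos","rot","gripper"]}

```bash
ls; mkdir -p pics
cat > h.py <<'E'
import numpy as np, cv2
from cell import env, viewer
from scipy.spatial.transform import Rotation as R
def cam(n):
    c=viewer.read_camera(n); c['K']=np.array([[c['fx'],0,c['cx']],[0,c['fy'],c['cy']],[0,0,1.]]); c['dist']=np.array(c['dist'],float); c['pose']=np.array(c['pose']); return c
def save(c,f): cv2.imwrite('pics/'+f,c['img'][:,:,::-1])
def ray(c,uv,z):
    p=cv2.undistortPoints(np.array(uv,float).reshape(-1,1,2),c['K'],c['dist']).reshape(-1,2)
    d=np.c_[p,np.ones(len(p))]@c['pose'][:3,:3].T; o=c['pose'][:3,3]
    return o+d*((z-o[2])/d[:,2])[:,None]
def proj(c,P):
    T=np.linalg.inv(c['pose']); return cv2.projectPoints(np.array(P,float).reshape(-1,1,3),cv2.Rodrigues(T[:3,:3])[0],T[:3,3],c['K'],c['dist'])[0].reshape(-1,2)
E
python3 - <<'E'
from h import *
o=env.get_obs(); print({k:np.round(v,3) for k,v in o.items()}, env.tcp_to_tips)
a=cam('scene');b=cam('side')
save(a,'scene1.png');save(b,'side1.png')
print(a['pose'].round(3),b['pose'].round(3),a['fx'],b['fx'])
E
```

```text
pics
{'time_s': np.float64(0.0), 'qpos': array([-70.124,  18.439,  -4.015,  83.174,   1.295,  78.541,  -3.26 ]), 'joint_velocities': array([ 0.057, -0.087,  0.065,  0.025,  0.01 ,  0.081,  0.117]), 'effort': array([-1.0000e-03, -4.9129e+01, -4.0400e-01, -3.1252e+01, -6.4000e-02,
        4.4000e-02,  0.0000e+00]), 'tool_pos': array([0.212, 0.614, 0.232]), 'tool_rot': array([-1.79891e+02,  6.00000e-03,  1.60933e+02]), 'force': array([-0.373,  0.428, -0.398]), 'wrist_torque': array([-0.013,  0.006,  0.013]), 'grasp_force': np.float64(0.0), 'grip_width': np.float64(0.087)} 0.011
[[ 0.559  0.713 -0.423  0.948]
 [ 0.829 -0.473  0.299 -0.306]
 [ 0.013 -0.518 -0.855  0.947]
 [ 0.     0.     0.     1.   ]] [[ 0.955 -0.156  0.254  0.185]
 [-0.297 -0.557  0.775 -0.941]
 [ 0.021 -0.816 -0.578  0.788]
 [ 0.     0.     0.     1.   ]] 475.0471244630723 516.4728716679401
```

View pics/scene1.png

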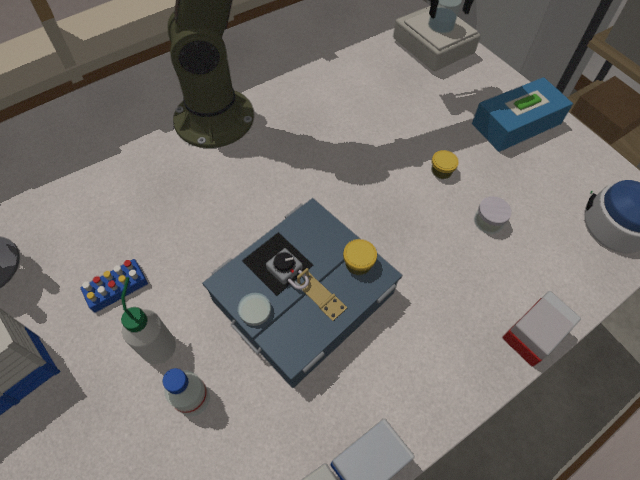

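View pics/side1.png

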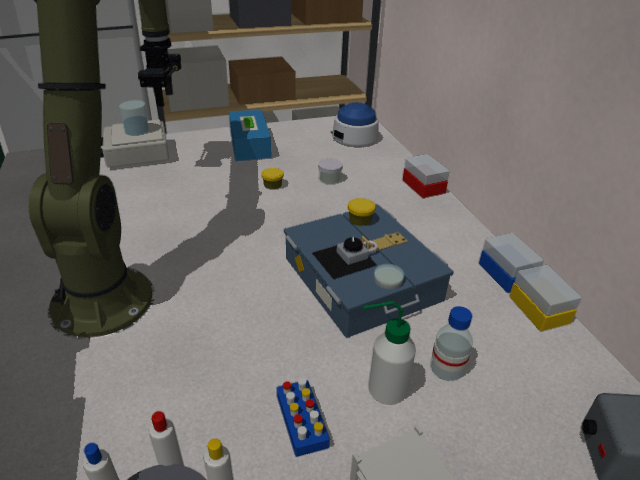

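The scene view shows the box with lid corners near (312,202), (400,277), (297,378) and (207,283), the dial at (284,262), and the staple near (303,278). The side view has the dial at (352,245). Next I'll cast rays.

Run:
```python
from h import *
a=cam('scene');b=cam('side')
P=ray(a,[(312,201),(400,276),(297,379),(206,283)],0.09);print(P.round(3),P.mean(0).round(3))
for i,j in ((0,1),(3,2)): d=P[j]-P[i];print(np.linalg.norm(d),np.degrees(np.arctan2(d[1],d[0])))
for i,j in ((3,0),(2,1)): d=P[j]-P[i];print(np.linalg.norm(d),np.degrees(np.arctan2(d[1],d[0]))-90)
print(ray(a,[(284,259)],0.13),ray(b,[(352,243)],0.13))
w=cam('wrist');T=np.linalg.inv(np.block([[R.from_euler('xyz',env.get_obs()['tool_rot'],degrees=True).as_matrix(),env.get_obs()['tool_pos'][:,None]],[0,0,0,1]]))@w['pose'];print(T.round(3),w['fx'])
```

```text
[[ 0.442  0.034  0.09 ]
 [ 0.694  0.08   0.09 ]
 [ 0.752 -0.205  0.09 ]
 [ 0.491 -0.253  0.09 ]] [ 0.595 -0.086  0.09 ]
0.2562023708682336 10.252607931806144
0.26518458785451304 10.436329963972089
0.29152635898727003 9.79617695413394
0.29074303715523075 11.56489426907163
[[ 0.55070444 -0.10408124  0.13      ]] [[ 0.54785616 -0.11009008  0.13      ]]
[[-0.001 -0.965 -0.263  0.071]
 [ 1.    -0.001 -0.     0.001]
 [-0.    -0.263  0.965 -0.152]
 [ 0.     0.     0.     1.   ]] 355.6742772524771
```

>>> step_arm --delta_pos '[[-0.925, -0.95, -0.4], [-0.925, -0.95, -0.4], [-0.925, -0.95, -0.4], [-0.925, -0.95, -0.4], [-0.925, -0.95, -0.4]]' --rot '[[0, 0, 0], [0, 0, 0], [0, 0, 0], [0, 0, 0], [0, 0, 0]]' --gripper '[1, 1, 1, 1, 1]'

```text
time_s: 0.88
tool_pos: [0.3275, 0.3711, 0.3152]
tool_rot: [179.9, 0.1, 160.6]
force: [-0.7, 1.0, 0.2]
grip_width: 0.087
grasp_force: 0.0
```

>>> step_arm --delta_pos '[[-0.925, -0.95, 0], [-0.925, -0.95, 0], [-0.925, -0.95, 0], [-0.925, -0.95, 0], [-0.925, -0.95, 0]]' --rot '[[0, 0, 0], [0, 0, 0], [0, 0, 0], [0, 0, 0], [0, 0, 0]]' --gripper '[1, 1, 1, 1, 1]'

```text
time_s: 1.5
tool_pos: [0.4394, 0.1297, 0.3139]
tool_rot: [180.0, 0.1, 160.5]
force: [-0.8, 0.2, 0.1]
grip_width: 0.0871
grasp_force: 0.0
```

>>> step_arm --delta_pos '[[-0.925, -0.95, 0], [-0.925, -0.95, 0], [-0.925, -0.95, 0], [-0.925, -0.95, 0], [-0.925, -0.95, 0], [-0.925, -0.95, 0], [-0.925, -0.95, 0]]' --rot '[[0, 0, 0], [0, 0, 0], [0, 0, 0], [0, 0, 0], [0, 0, 0], [0, 0, 0], [0, 0, 0]]' --gripper '[0.2, 0.2, 0.2, 0.2, 0.2, 0.2, 0.2]'

```text
time_s: 2.38
tool_pos: [0.5507, -0.103, 0.3133]
tool_rot: [179.9, -0.1, 161.1]
force: [-0.1, -0.1, -0.0]
grip_width: 0.0524
grasp_force: 0.0
```

Run:
```python
from h import *
w=cam('wrist');save(w,'w1.png');print(env.get_obs()['qpos'].round(1), w['pose'].round(3))
print(proj(w,[(.549,-.107,.13),(.595,-.086,.1)]))
```

```text
[-28.7   6.3  40.2  90.1  -4.1  85.1  82.9] [[ 0.324  0.913  0.249  0.484]
 [ 0.946 -0.313 -0.084 -0.079]
 [ 0.002  0.262 -0.965  0.466]
 [ 0.     0.     0.     1.   ]]
[[319.96818074 217.37502627]
 [352.95746344 245.15387821]]
```

View pics/w1.png

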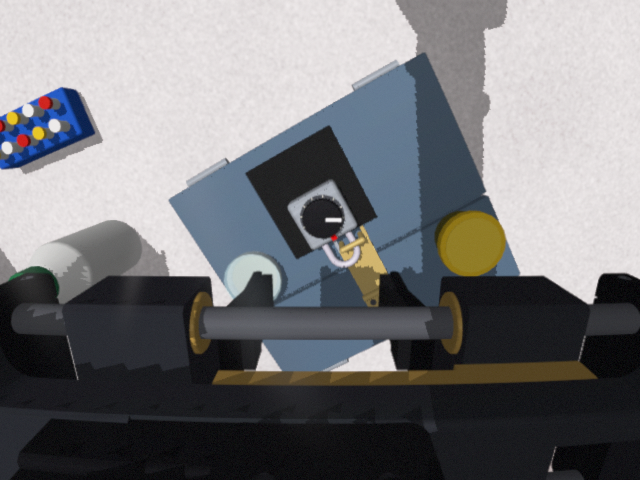

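Wrist view: the dial is at about (321,217), the white line points right at (333,219), the red mark is at (333,237), and the brass staple is near (355,242).

```bash
cat > m.py <<'E'
from h import *
def blobs(c,box,zs):
    x0,y0,x1,y1=box; h=cv2.cvtColor(c['img'],cv2.COLOR_RGB2HSV); out={}
    H,S,V=[h[:,:,i].astype(int) for i in range(3)]
    roi=np.zeros(H.shape,bool); roi[y0:y1,x0:x1]=1
    red=roi&((H<8)|(H>172))&(S>140)&(V>90)
    out['red']=red; out['black']=roi&(V<50); out['white']=roi&(V>225)&(S<40); out['case']=roi&(V>120)&(S<40)
    return out
def biggest(m,near=None):
    n,l,s,ce=cv2.connectedComponentsWithStats(m.astype(np.uint8))
    return [(int(s[i,4]),tuple(ce[i].round(1)),i) for i in range(1,n) if s[i,4]>4],l
E
python3 - <<'E'
from m import *
w=cam('wrist')
B=blobs(w,(280,170,400,275),0)
for k in B: print(k,[b[:2] for b in biggest(B[k])[0]])
i=w['img'][165:275,275:400]; cv2.imwrite('pics/w1c.png',cv2.resize(i[:,:,::-1],None,fx=5,fy=5,interpolation=cv2.INTER_CUBIC))
P=ray(w,[(425,53),(486,191),(169,201)],0.09);print(P.round(3))
for a,b in ((0,1),(2,0)): d=P[b]-P[a]; print(np.linalg.norm(d),np.degrees(np.arctan2(d[1],d[0])))
E
```

```text
red [(26, (np.float64(333.5), np.float64(237.2)))]
black [(3101, (np.float64(318.2), np.float64(199.9))), (1114, (np.float64(321.2), np.float64(217.6))), (25, (np.float64(394.1), np.float64(273.2)))]
white [(30, (np.float64(333.0), np.float64(219.5))), (47, (np.float64(348.1), np.float64(261.2)))]
case [(1646, (np.float64(326.5), np.float64(222.6))), (68, (np.float64(333.0), np.float64(219.5))), (35, (np.float64(336.9), np.float64(246.1)))]
[[ 0.434  0.041  0.09 ]
 [ 0.587  0.068  0.09 ]
 [ 0.487 -0.258  0.09 ]]
0.1550769378560175 9.895910586822817
0.3042402634929063 99.9091254843798
```

View pics/w1c.png

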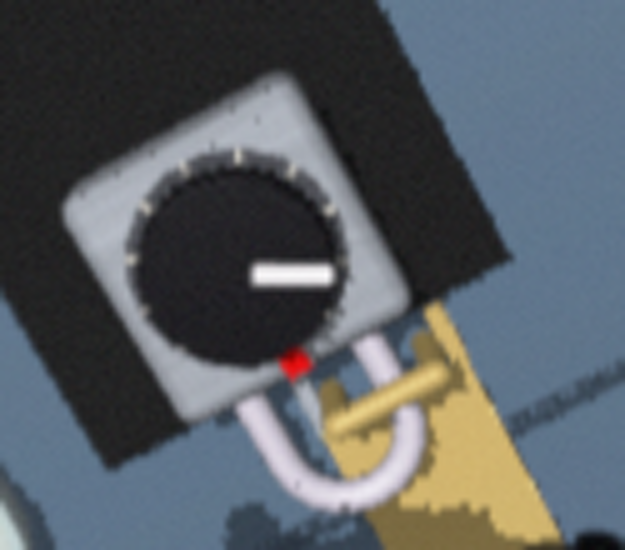

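The crop shows the dial face centred near (322,217), the line pointing right at (333,219.5), and the red mark at (333.5,237). The staple's top bar runs from (343,250) to (364,239).

Run:
```python
from m import *
w=cam('wrist')
c,l=ray(w,[(321.5,217.5),(333.5,219.6)],0.13); r=ray(w,[(333.5,237.2)],0.117)[0]
s=ray(w,[(342.5,250),(365,239)],0.115);e=ray(w,[(275+65/5,165+200/5),(275+190/5,165+422/5),(275+405/5,165+300/5),(275+285/5,165+72/5)],0.117)
an=lambda d:np.degrees(np.arctan2(d[1],d[0])).round(1)
print('dial',c,'line',an(l-c),'red',an(r-c),'staple',s.mean(0),an(s[1]-s[0])-90)
print('case',e.mean(0),an(e[1]-e[0]),an(e[2]-e[3]),an(e[2]-e[1])-90,an(e[3]-e[0])-90)
o=env.get_obs();print(o['tool_pos'],o['tool_rot'],proj(w,[o['tool_pos']]))
```

```text
dial [ 0.54975402 -0.10596719  0.13      ] line 60.9 red 8.4 staple [ 0.59023793 -0.08509637  0.115     ] 8.299999999999997
case [ 0.55030889 -0.10549568  0.117     ] 9.0 9.2 11.599999999999994 11.200000000000003
[ 0.55065679 -0.10368125  0.31365443] [ 1.79935056e+02 -7.70726643e-03  1.61111373e+02] [[323.04601935 299.50785992]]
```

>>> step_arm --delta_pos '[[0, -0.01, 0.3], [0, -0.01, 0.55], [0, -0.01, 0.75], [0, -0.01, 0.86], [0, -0.01, 0.913], [0, -0.01, 0.913], [0, -0.01, 0.913]]' --rot '[[0, 0, 0], [0, 0, 0], [0, 0, 0], [0, 0, 0], [0, 0, 0], [0, 0, 0], [0, 0, 0]]' --gripper '[0.2, 0.2, 0.2, 0.2, 0.2, 0.2, 0.2]'

```text
time_s: 3.4
tool_pos: [0.551, -0.1075, 0.1322]
tool_rot: [179.9, 0.1, 161.0]
force: [-0.2, -0.6, 0.3]
grip_width: 0.0522
grasp_force: 0.0
```

>>> step_arm --delta_pos '[[0, 0, 0], [0, 0, 0], [0, 0, 0], [0, 0, 0], [0, 0, 0]]' --rot '[[0, 0, 0], [0, 0, 0], [0, 0, 0], [0, 0, 0], [0, 0, 0]]' --gripper '[-0.4, -0.4, -0.4, -0.4, -0.4]' --squeeze 15

```text
time_s: 4.03
tool_pos: [0.5505, -0.1073, 0.1315]
tool_rot: [180.0, 0.0, 160.9]
force: [0.2, 1.2, 4.7]
grip_width: 0.0374
grasp_force: 15.0
```

>>> step_arm --delta_pos '[[0, 0, 0], [0, 0, 0], [0, 0, 0], [0, 0, 0], [0, 0, 0], [0, 0, 0], [0, 0, 0], [0, 0, 0], [0, 0, 0], [0, 0, 0]]' --rot '[[0, 0, 0.1], [0, 0, 0.2], [0, 0, 0.3], [0, 0, 0.4], [0, 0, 0.5], [0, 0, 0.6], [0, 0, 0.7], [0, 0, 0.79], [0, 0, 0.79], [0, 0, 0.79]]' --gripper '[-0.4, -0.4, -0.4, -0.4, -0.4, -0.4, -0.4, -0.4, -0.4, -0.4]'

```text
time_s: 5.28
tool_pos: [0.55, -0.1077, 0.1315]
tool_rot: [-180.0, -0.0, 93.0]
force: [-1.5, 2.3, 6.6]
grip_width: 0.0373
grasp_force: 15.0
```

>>> step_arm --delta_pos '[[0, 0, 0], [0, 0, 0], [0, 0, 0], [0, 0, -0.4], [0, 0, -0.8], [0, 0, -0.9], [0, 0, -0.9], [0, 0, -0.9]]' --rot '[[0, 0, 0], [0, 0, 0], [0, 0, 0], [0, 0, 0], [0, 0, 0], [0, 0, 0], [0, 0, 0], [0, 0, 0]]' --gripper '[0.2, 0.2, 0.2, 0.2, 0.2, 0.2, 0.2, 0.2]'

```text
time_s: 6.28
tool_pos: [0.5497, -0.1074, 0.3102]
tool_rot: [-180.0, -0.0, 93.0]
force: [-0.1, 0.1, -0.7]
grip_width: 0.0522
grasp_force: 0.0
```

Run:
```python
from m import *
w=cam('wrist');o=env.get_obs();print(o['tool_pos'],o['tool_rot'],o['qpos'].round(1))
p=proj(w,[(.55,-.106,.12)])[0];print(p)
x,y=(p-[55,55]).astype(int);print(x,y)
cv2.imwrite('pics/w2c.png',cv2.resize(w['img'][y:y+110,x:x+125,::-1],None,fx=5,fy=5,interpolation=cv2.INTER_CUBIC))
B=blobs(w,(x,y,x+125,y+110),0)
for k in B: print(k,[b[:2] for b in biggest(B[k])[0]])
```

```text
[ 0.54936448 -0.10729305  0.3094648 ] [-1.79868294e+02 -1.74567810e-02  9.30439136e+01] [-38.8   7.4  52.4  90.8  -5.9  84.8  16.9]
[325.01931225 216.06829829]
270 161
red [(34, (np.float64(349.2), np.float64(213.1)))]
black [(4771, (np.float64(303.8), np.float64(211.0))), (1026, (np.float64(326.5), np.float64(216.8))), (81, (np.float64(355.0), np.float64(209.6)))]
white [(30, (np.float64(336.2), np.float64(217.7))), (50, (np.float64(369.4), np.float64(221.7)))]
case [(1147, (np.float64(322.6), np.float64(214.4))), (51, (np.float64(357.5), np.float64(195.7))), (377, (np.float64(374.8), np.float64(212.2))), (8, (np.float64(371.5), np.float64(210.5))), (75, (np.float64(336.5), np.float64(217.6)))]
```

View pics/w2c.png

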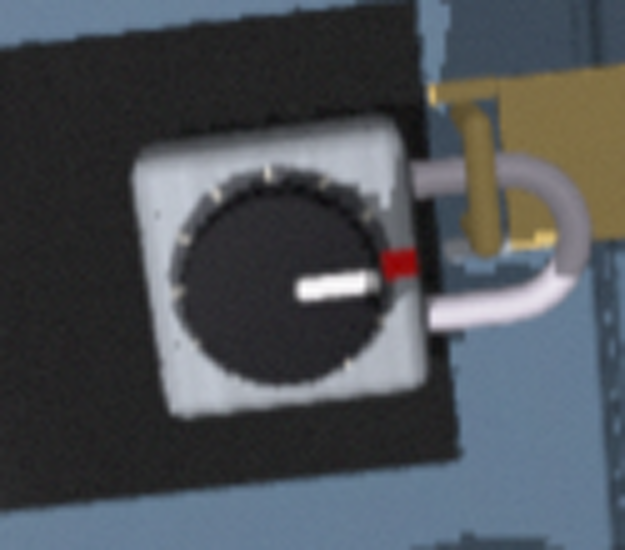

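The white line and the case edges have the same slope (about 8°), and the line points at the red mark near (349,213), so the dial is at 0. Next I'll turn to yaw 190 and grip the case sides.

>>> step_arm --delta_pos '[[0, 0, 0], [0, 0, 0], [0, 0, 0], [0, 0, 0], [0, 0, 0], [0, 0, 0]]' --rot '[[0, 0, -0.12], [0, 0, -0.24], [0, 0, -0.36], [0, 0, -0.48], [0, 0, -0.6], [0, 0, -0.6]]' --gripper '[0.5, 0.5, 0.5, 0.5, 0.5, 0.5]'

```text
time_s: 7.08
tool_pos: [0.5493, -0.1074, 0.3092]
tool_rot: [-179.9, -0.1, 144.5]
force: [-0.3, -0.4, -0.0]
grip_width: 0.0655
grasp_force: 0.0
```

>>> step_arm --delta_pos '[[0, 0, 0], [0, 0, 0], [0, 0, 0], [0, 0, 0], [0, 0, 0], [0, 0, 0], [0, 0, 0], [0, 0, 0]]' --rot '[[0, 0, -0.12], [0, 0, -0.24], [0, 0, -0.36], [0, 0, -0.48], [0, 0, -0.53], [0, 0, -0.53], [0, 0, -0.53], [0, 0, -0.53]]' --gripper '[0.5, 0.5, 0.5, 0.5, 0.5, 0.5, 0.5, 0.5]'

```text
time_s: 8.07
tool_pos: [0.55, -0.1076, 0.3107]
tool_rot: [180.0, -0.0, -169.9]
force: [0.2, -0.3, 0.6]
grip_width: 0.0655
grasp_force: 0.0
```

Run:
```python
from m import *
w=cam('wrist');o=env.get_obs();print(o['tool_pos'],o['tool_rot'],o['qpos'].round(1))
p=proj(w,[(.55,-.106,.12)])[0]
x,y=(p-[100,60]).astype(int);print(x,y)
cv2.imwrite('pics/w3c.png',cv2.resize(w['img'][y:y+130,x:x+180,::-1],None,fx=4,fy=4,interpolation=cv2.INTER_CUBIC))
B=blobs(w,(x,y,x+180,y+130),0)
for k in ('red','white','black'): print(k,[b[:2] for b in biggest(B[k])[0]])
```

```text
[ 0.55002048 -0.107558    0.3108206 ] [ 1.79997512e+02 -8.03052627e-03 -1.69909071e+02] [-31.9   6.6  44.4  90.5  -4.6  84.8 112.8]
226 155
red [(20, (np.float64(326.2), np.float64(240.8)))]
white [(41, (np.float64(326.0), np.float64(230.3))), (21, (np.float64(327.7), np.float64(268.4)))]
black [(5078, (np.float64(325.9), np.float64(187.7))), (1149, (np.float64(326.2), np.float64(216.7))), (141, (np.float64(399.5), np.float64(279.0))), (21, (np.float64(256.0), np.float64(280.9)))]
```

View pics/w3c.png

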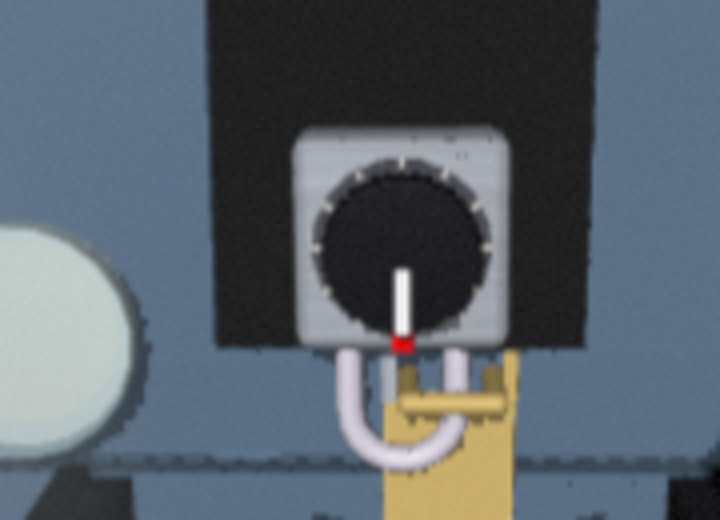

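The view is square to the lock: the white line (326,230) meets the red mark (326,241), and the dish edge at about x=260 is clear of the case.

Run:
```python
from m import *
w=cam('wrist');o=env.get_obs();Rt=R.from_euler('xyz',o['tool_rot'],degrees=True).as_matrix()
def t(uv,z): return ((ray(w,[uv],z)-o['tool_pos'])@Rt).round(4)
X=lambda u,v:(226+u/4,155+v/4)
print('dial',t((326.2,216.7),.13),'case',t(X(402,237),.117),'staple',t(X(453,402),.117),'red',t((326.2,240.8),.117),'dish edge',t(X(135,340),.108))
```

```text
dial [[0.0009 0.001  0.1809]] case [[0.0007 0.0013 0.1939]] staple [[-0.0423  0.0143  0.1939]] red [[-0.0266  0.001   0.1939]] dish edge [[-0.0282 -0.068   0.2029]]
```

>>> step_arm --delta_pos '[[0, 0.005, 0.3], [0, 0.005, 0.6], [0, 0.005, 0.8], [0, 0.005, 0.92], [0, 0.005, 1], [0, 0.005, 1], [0, 0.005, 1]]' --rot '[[0, 0, 0], [0, 0, 0], [0, 0, 0], [0, 0, 0], [0, 0, 0], [0, 0, 0], [0, 0, 0]]' --gripper '[0.5, 0.5, 0.5, 0.5, 0.5, 0.5, 0.5]'

```text
time_s: 9.05
tool_pos: [0.5508, -0.1068, 0.1121]
tool_rot: [-180.0, 0.1, -169.8]
force: [-0.7, 0.2, -0.3]
grip_width: 0.0652
grasp_force: 0.0
```

>>> step_arm --delta_pos '[[0, 0, 0], [0, 0, 0], [0, 0, 0], [0, 0, 0], [0, 0, 0]]' --rot '[[0, 0, 0], [0, 0, 0], [0, 0, 0], [0, 0, 0], [0, 0, 0]]' --gripper '[0, 0, 0, 0, 0]' --squeeze 35

```text
time_s: 9.68
tool_pos: [0.5505, -0.1067, 0.1118]
tool_rot: [-180.0, 0.1, -169.8]
force: [0.0, 0.3, 6.1]
grip_width: 0.0537
grasp_force: 35.0
```

>>> step_arm --delta_pos '[[0.015, 0, 0], [0.03, 0, 0], [0.045, 0, 0], [0.06, 0, 0], [0.075, 0, 0], [0.09, 0, 0], [0.105, 0, 0], [0.12, 0, 0], [0.135, 0, 0], [0.145, 0, 0], [0.145, 0, 0]]' --rot '[[0, 0, 0], [0, 0, 0], [0, 0, 0], [0, 0, 0], [0, 0, 0], [0, 0, 0], [0, 0, 0], [0, 0, 0], [0, 0, 0], [0, 0, 0], [0, 0, 0]]' --gripper '[0, 0, 0, 0, 0, 0, 0, 0, 0, 0, 0]'

```text
time_s: 11.05
tool_pos: [0.5229, -0.1115, 0.1118]
tool_rot: [-180.0, 0.2, -169.8]
force: [6.1, 0.7, 4.3]
grip_width: 0.0537
grasp_force: 35.0
```

>>> step_arm --delta_pos '[[0.008, 0, 0], [0.014, 0, 0], [0.014, 0, 0]]' --rot '[[0, 0, 0], [0, 0, 0], [0, 0, 0]]' --gripper '[0, 0, 0]'

```text
time_s: 11.42
tool_pos: [0.5203, -0.112, 0.1118]
tool_rot: [-180.0, 0.2, -169.8]
force: [5.9, 0.8, 4.2]
grip_width: 0.0537
grasp_force: 35.0
```

>>> step_arm --delta_pos '[[0.008, 0, 0], [0.015, 0, 0], [0.015, 0, 0]]' --rot '[[0, 0, 0], [0, 0, 0], [0, 0, 0]]' --gripper '[0, 0, 0]'

```text
time_s: 11.8
tool_pos: [0.518, -0.1124, 0.1118]
tool_rot: [-179.9, 0.3, -169.8]
force: [7.7, 1.4, 1.8]
grip_width: 0.0538
grasp_force: 35.0
```

Run:
```python
from m import *
a=cam('side');b=cam('scene')
i=cv2.resize(a['img'][205:295,310:430],None,fx=5,fy=5,interpolation=cv2.INTER_CUBIC)
w=cam('wrist')
cv2.imwrite('pics/s4.png',i[:,:,::-1]);save(w,'w4.png')
```

```text
(no output)
```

View pics/s4.png

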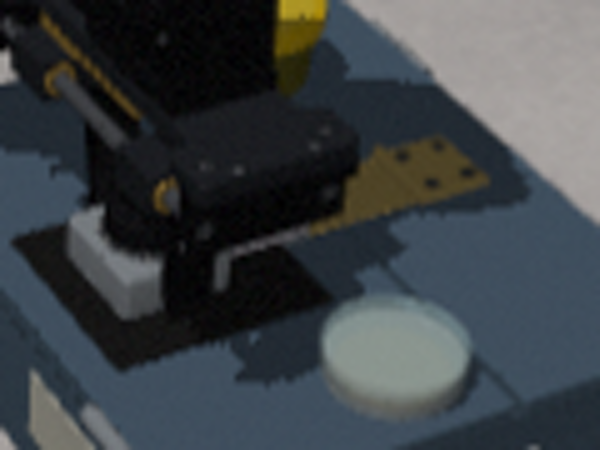

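The side crop shows the case still gripped on the pad and the long leg extending forward from the case at about (220,265).

>>> step_arm --delta_pos '[[0.01, 0, 0], [0.015, 0, 0], [0.015, 0, 0]]' --rot '[[0, 0, 0], [0, 0, 0], [0, 0, 0]]' --gripper '[0, 0, 0]'

```text
time_s: 12.32
tool_pos: [0.5176, -0.1124, 0.1119]
tool_rot: [-179.9, 0.6, -169.8]
force: [16.6, 2.4, -4.2]
grip_width: 0.0538
grasp_force: 35.0
```

>>> step_arm --delta_pos '[[-0.02, 0, 0], [-0.04, 0, 0], [-0.06, 0, 0], [-0.08, 0, 0], [-0.1, 0, 0], [-0.12, 0, 0], [-0.14, 0, 0], [-0.16, 0, 0], [-0.18, 0, 0], [-0.2, 0, 0], [-0.215, 0, 0], [-0.215, 0, 0], [-0.215, 0, 0]]' --rot '[[0, 0, 0], [0, 0, 0], [0, 0, 0], [0, 0, 0], [0, 0, 0], [0, 0, 0], [0, 0, 0], [0, 0, 0], [0, 0, 0], [0, 0, 0], [0, 0, 0], [0, 0, 0], [0, 0, 0]]' --gripper '[0, 0, 0, 0, 0, 0, 0, 0, 0, 0, 0, 0, 0]'

```text
time_s: 13.95
tool_pos: [0.55, -0.1084, 0.1117]
tool_rot: [179.9, -0.6, -170.0]
force: [-11.4, -1.8, 20.4]
grip_width: 0.0537
grasp_force: 35.0
```

Motion stopped short, with 11 N against it. I'll look at the wrist view from before and now, plus both fixed views, in one picture.

Run:
```python
from m import *
w=cam('wrist');a=cam('scene');s=cam('side');o=cv2.imread('pics/w4.png')
save(w,'w5.png')
p=proj(w,[o_:=env.get_obs()['tool_pos']])[0];print(p)
def cr(im,x,y,W,H): return cv2.resize(im[y:y+H,x:x+W],(400,300),interpolation=cv2.INTER_CUBIC)
f=lambda c:c['img'][:,:,::-1]
q=proj(a,[(.57,-.1,.11)])[0].astype(int);r=proj(s,[(.57,-.1,.11)])[0].astype(int)
m=np.vstack([np.hstack([cr(o,200,180,240,180),cr(f(w),200,180,240,180)]),np.hstack([cr(f(a),q[0]-40,q[1]-30,80,60),cr(f(s),r[0]-40,r[1]-30,80,60)])])
cv2.imwrite('pics/m5.png',m)
```

```text
[324.92092546 298.44840472]
```

View pics/m5.png

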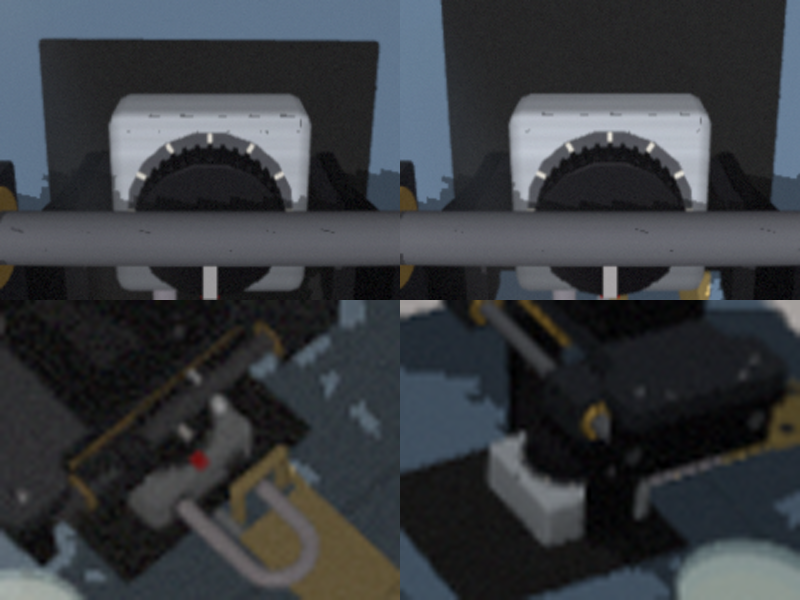

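The case has not slipped in the fingers. The bottom-left view shows the shackle well out, with the staple between the case and the bow. The 20 N upward force suggests the case is pressing on the rubber pad, so I'll ease up by 2 mm.

>>> step_arm --delta_pos '[[0, 0, -0.005], [0, 0, -0.01], [0, 0, -0.01], [0, 0, -0.01]]' --rot '[[0, 0, 0], [0, 0, 0], [0, 0, 0], [0, 0, 0]]' --gripper '[0, 0, 0, 0]'

```text
time_s: 14.6
tool_pos: [0.5539, -0.1054, 0.1119]
tool_rot: [180.0, -0.1, -169.9]
force: [0.5, -0.3, -1.7]
grip_width: 0.0537
grasp_force: 35.0
```

>>> step_arm --delta_pos '[[-0.01, 0, 0], [-0.01, 0, 0], [-0.01, 0, -0.02], [-0.01, 0, -0.04], [-0.01, 0, -0.04], [-0.01, 0, -0.04]]' --rot '[[0, 0, 0], [0, 0, 0], [0, 0, 0], [0, 0, 0], [0, 0, 0], [0, 0, 0]]' --gripper '[0, 0, 0, 0, 0, 0]'

```text
time_s: 15.35
tool_pos: [0.557, -0.1053, 0.121]
tool_rot: [180.0, 0.0, -169.8]
force: [-0.8, 0.1, -3.0]
grip_width: 0.0537
grasp_force: 35.0
```

>>> step_arm --delta_pos '[[0, 0, -0.04], [0, 0, -0.1], [0, 0, -0.2], [0, 0, -0.32], [0, 0, -0.44], [0, 0, -0.54], [0, 0, -0.6], [0, 0, -0.6], [0, 0, -0.6], [0, 0, -0.6], [0, 0, -0.6]]' --rot '[[0, 0, 0], [0, 0, 0], [0, 0, 0], [0, 0, 0], [0, 0, 0], [0, 0, 0], [0, 0, 0], [0, 0, 0], [0, 0, 0], [0, 0, 0], [0, 0, 0]]' --gripper '[0, 0, 0, 0, 0, 0, 0, 0, 0, 0, 0]'

```text
time_s: 16.73
tool_pos: [0.5567, -0.1053, 0.2404]
tool_rot: [180.0, -0.1, -169.9]
force: [-0.6, -0.1, -2.9]
grip_width: 0.0538
grasp_force: 35.0
```

Run:
```python
from m import *
a=cam('scene');s=cam('side');P=env.get_obs()['tool_pos']+[.02,0,0]
def cr(c):
    q=proj(c,[P])[0].astype(int);return cv2.resize(c['img'][q[1]-60:q[1]+60,q[0]-50:q[0]+50,::-1],(400,480),interpolation=cv2.INTER_CUBIC)
cv2.imwrite('pics/m6.png',np.hstack([cr(a),cr(s)]))
```

```text
(no output)
```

View pics/m6.png

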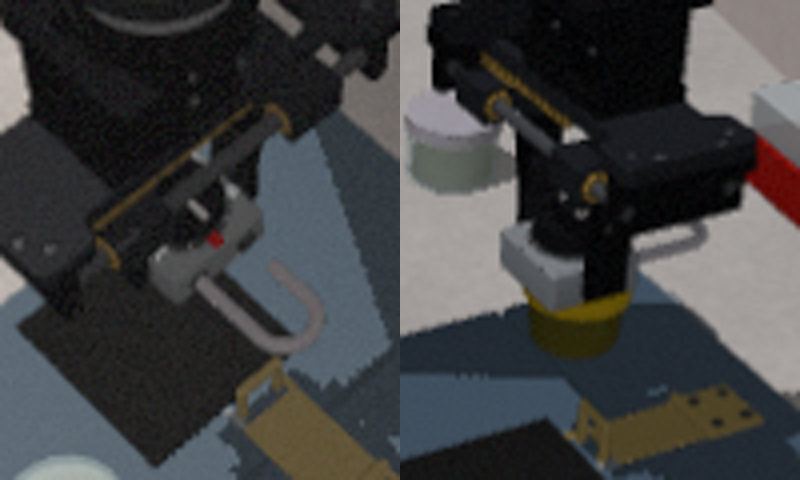

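The lock is held clear of the empty staple, dial up, with the short end (about (275,268) in the left crop) well off the case. Handing in.

```bash
python3 -c "
from cell import env
print(env.sign_off())"
```

```text
the job is handed in; nothing more can be done
None
```

The padlock was unlocked, pulled open, lifted off the hasp and handed in, gripped dial up with the shackle out, about 13 cm above the lid; no verdict came back at sign-off.

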